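Hang the slide carrier to drain

TASK

Get the rinsed slides draining: first slide the drip tray fully home under the drain stand, against the stop bar at its back. Then lift the slide carrier upright out of the trough and hang it on the stand's headed pin: slide the slot of its strap over the pin and lower it until the carrier hangs freely from the closed end of the slot, above the tray. Finally close the trough's lid; leave the other things on the bench where they are.

Things in the scene. Friction and masses are not known exactly. Their poses are not given: they have to be found in the camera images.
- stand: Fixed aluminium drain stand; origin on the bench straight under point pin. x runs in from its open front, y to its left, z up. Cheeks: inner faces at y = +-50 mm, x = -10 to +85 mm, foot lips flaring out to x = -25 mm. Bottle shelf above: x = -25 to +103 mm, 150 mm wide, underside at z = 308, rim to z = 336 mm. Stop bar across the foot at x = +61 mm.
- pin (a point): Point on the axis of the stand's headed pin, 178 mm above the bench; the stand's axes. Steel rod, 8 mm thick, along y from the left cheek (y = +50 mm) to a 17 mm wide head at y = -27 mm. A gripper held upright over the handle of a carrier hung here hits the shelf's front edge, so the tool must lean 20 to 35 degrees: fingers pointing down and into the stand.
- tray: Loose drip tray, an open steel pan, 120 mm (x) by 90 mm (y), 14 mm high, about 0.25 kg; origin at the centre of its underside. A tab to hold it by stands at its near (-x) end. Fully home in the stand, its origin lies 1 mm beyond the stand's origin in the stand's x and its x is along the stand's x.
- tray_tab (a point): Centre of the tray's upright grey grip tab, 28 mm above the tray's underside and 76 mm to -x of the tray's centre; the tray's axes. The tab is 10 mm thick (y), 24 mm long (x), and its top is 42 mm above the bench.
- carrier_handle (a point): Centre of the grey grip on the slide carrier's handle: 12 mm thick (y), 18 mm wide, 54 mm long, leaning 30 degrees from the carrier's z towards its -x; the carrier's axes. It lies 61 mm above slot_end and 45 mm to -x of it.
- carrier: Loose slide carrier, steel and glass, about 0.15 kg; origin at the middle of its underside. Basket of slides, 88 mm (x, from -40 to +48) by 54 mm (y) by 29 mm high, and a flat strap in the x-z plane, 5 mm thick, rising from its middle to z = 150 mm, with slot and handle. It hangs level, z up. It starts standing in the trough.
- slot_end (a point): In the closed top end of the strap's slot, 127 mm above the carrier's underside: the pin's axis lies here when it hangs; the carrier's axes. From here the slot (13 mm wide) runs down into a level channel, 14 mm high, centred 15 mm below slot_end and open at the strap's far (+x) edge, its flared horns 31 mm from slot_end. So it slides on towards +x, then drops 15 mm.
- trough: Fixed open steel trough, 116 mm (x) by 100 mm (y) by 60 mm high, walls and floor 4 mm; origin at the centre of its underside. The carrier stands in it, its handle leaning to the trough's -x. Its lid is hinged on the far (+x) top edge.
- trough_lid_hinge (a point): Middle of the lid's hinge axis, on the trough's far (+x) top edge, 60 mm above the bench. Its axes turn with the lid; y is the hinge axis.
- trough_lid (a joint): Lid angle, rad: 0 shut, 1.57 upright, 1.9 leaning back at its stop. A steel plate, 116 by 100 by 6 mm, 0.15 kg, with a small knob, 35 mm proud, 30 mm from the free edge, on the face that is outside (towards the trough's +x) while open. It starts leaning back; pushed towards the trough past about 1.5 rad it falls shut by itself.
- timer: Bystander: grey timer, 32 by 66 by 55 mm, behind the work; origin under its centre.
- marker_black: Bystander: black marker pen, 133 mm long, lying behind the tray; origin under its centre.
- forceps: Bystander: steel forceps, 123 mm long, lying right of the trough; origin under its centre.
- cover_glass_box: Bystander: small white box, 31 by 31 by 18 mm, between tray and trough, near the front edge; origin under its centre.
- dish_60_a: Bystander: clear round culture dish, 60 mm wide, 15 mm high, behind the forceps; origin under its centre.
There are look-alikes about, which are no part of the job. Leave any yellow look-alike of the tray alone.

How it is judged (in metres and radians):
On the way, in this order (a step that is already met when the one before it is completed fails the run):
1. the drip tray is fully home under the stand (x of tray in the frame of pin above -0.009 m and y of tray in the frame of pin between -0.012 and 0.012 m), for 0.2 s.
2. the carrier has been lifted clear of the trough (height (world z) of slot_end above 0.18 m and contact force between carrier and trough below 0.05 N), for 0.1 s.
3. the pin is in the closed end of the carrier's slot and carries it (x of slot_end in the frame of pin between -0.005 and 0.005 m and z of slot_end in the frame of pin between -0.005 and 0.005 m and contact force between carrier and stand above 0.5 N and contact force between carrier and the fingers below 0.05 N), for 0.2 s.
4. the trough's lid is shut (value of joint trough_lid below 0.05 rad), for 0.1 s.
At the end, for the whole second after the job is handed in: The carrier hangs at rest from the pin alone, pin within 5 mm of the slot's closed end (x and z), strap between cheek and pin head, leaning under 0.2 rad, off the tray. Tray within 10 mm of its stop and 12 mm of the stand's middle. Lid shut to 0.05 rad (all of step 1 and x of slot_end in the frame of pin between -0.005 and 0.005 m and y of slot_end in the frame of pin between -0.026 and 0.046 m and z of slot_end in the frame of pin between -0.005 and 0.005 m and angle between slot_end's own z axis and vertical below 0.2 rad and linear speed of carrier below 0.05 m/s and contact force between carrier and stand above 0.5 N and contact force between carrier and tray below 0.05 N and value of joint trough_lid below 0.05 rad); the robot touches nothing.
It fails at once if something else on the bench is knocked or shifted by more than 30 mm (distance of any of timer, marker_black, forceps, cover_glass_box, dish_60_a from where it was at the start of the episode above 0.03 m).
It fails at once if the carrier of glass slides is tipped more than 0.6 rad (angle between slot_end's own z axis and vertical above 0.6 rad).
It also fails if it takes over 67 s, if anything falls off the work surface, if the arm or the gripper's body presses on something with over 40 N, if the wrist force passes 120 N, or if a joint passes its speed limit or range.

ROBOT

A 6-joint arm with a two-finger parallel gripper is mounted at the origin on a cart in front of the work surface, level with it; the furniture and walls round the work are solid. World frame = base frame: x ahead of the robot, y to its left, z up, the work surface at z = 0. Lengths are in m, angles in degrees, forces in N, time in s.
With the tool pointing down it reaches from about 0.35 to 0.875 m from the base axis. Payload 4.2 kg.
Tool frame: the origin (TCP) lies at the very end of the fingers, on their centre line; the grasp point (between the pads) lies 19 mm behind it; z points along the fingers, y is the line along which they close (so a half turn about z gives the same grasp; the last joint's range is limited). The gripper opens to 87 mm and grips with 3 to 60 N. Pads are 19 mm wide; open, the fingers measure 117 mm over their backs; the gripper's body (75 mm by 190 mm) begins 51 mm behind the grasp point.
Start: joints at [-59.725, 22.042, 0.453, 0, -68.411, -14.817], TCP at [0.167, -0.602, 0.199] pointing down, gripper open.
Joint ranges: [-179.83, 179.83], [-69.29, 118.12], [-61.27, 80.66], [-181.25, 117.63], [-171.15, -9.14], [-177.46, 177.46]. Speed limits (degrees/s): [159.86, 159.86, 180, 180, 180, 180].

INTERFACE

Orientations are given as a 3x3 rotation matrix whose columns are the frame's x, y, z axes.
In Python, from station import sense, cams, r gives the robot as it stands. The module is installed in compiled form; this text tells all that it offers.
- The arm moves only by the tool step_arm, never from a script. Its argument "targets" is text: rows parted by semicolons, each of 4 numbers parted by spaces: the shift along the tool's x, y, z in cm, then the turn about the tool's z in degrees. In form: x y z turn; .... A call has 1 to 12 rows; each row shifts and turns the commanded pose from where the row before left it, along the tool's axes as they then stand; what a row does not reach is not made up. A row lasts 1/12 s, in which the tool goes at most 41.7 mm and 7.16 degrees, less where a joint would pass 70% of its speed; a pose out of reach is approached as far as the arm can. A call with a gripper value outside its range is refused whole. "claw" is the finger opening in cm, from 0 to 8.7, set as the call begins (left out, the last holds). The fingers move at their own pace and stop on an object; the grip force is fixed at half the most. Time passes only in rows, so rows that do not move let the fingers close. It gives the time, the measured TCP pose, the force, the opening and the grip force at its end, in the units of the state.
- sense(): the state, without advancing time (a new reading comes with each control period).
- cams.capture(name): name is "side" or "top"; returns a dict with "frame" (480x640x3 uint8, blue, green, red), "vertical_fov" (degrees; the focal length in pixels is half the picture's height over the tangent of half this angle, whatever the lens; pixels are square), "cx", "cy" (the principal point, pixels), "dist_coeffs" ([k1, k2, p1, p2, k3] as OpenCV has them; the pictures are not rectified), "eye" and "rotation" of the camera in the world. Camera axes: x right, y down, z forward; pixel columns grow to the right and rows downward; lengths in m; the calibration is good to about 2 mm. A picture is of the moment at which its call begins. There is no depth.
- r.finish_job(): hands the job in; it is judged then, once.
The state is a dict: "time_s": time; "joints": joint angles; "joint_velocities": joint speeds; "effort": joint torques, N m; "tcp_pos": TCP position; "ee_rot": TCP orientation; "wrist_force": force on the tool from outside, world axes, zero at the start; "moment": the same for the moment, N m; "gripper_width": opening from 0.0 (shut) to 1.0 (fully open); "gripper_force": force on a finger pad.
Only numpy, scipy, OpenCV 4.12 (cv2) and the standard library are available. Lean on these libraries where they do the work, as an engineer would, in place of code of your own. Each camera call takes 0.05 s, during which the arm holds its last target. There are 200 camera calls.

## Working session

There is one attempt and no reset: what is moved stays moved. The work goes in short steps, Python scripts to look and compute and a tool call to move; the robot and the scene stay as the last step left them, time stands still between calls to the robot, and variables do not carry over. Pictures are saved under pics/ and viewed, at most 10 in all, crops included, and the job is handed in when it is done.

Besides the shell and the picture viewer there is one more tool, called after "Request:" in YAML: its name, and indented under it one key for each argument. step_arm: Moves the arm, as the interface text tells. Its arguments: {"type":"object","properties":{"targets":{"type":"string"},"claw":{"type":"number"}},"required":["targets"]}

```bash
mkdir -p pics; python3 - <<'E'
from station import sense,cams,r
import cv2,pickle
d={}
for n in("side","top"):
    c=cams.capture(n);d[n]=c;cv2.imwrite(f"pics/{n}0.png",c["frame"])
    print(n,{k:v for k,v in c.items() if k!="frame"})
pickle.dump(d,open("c0.pkl","wb"))
s=sense();print(s)
E
```

```text
side {'vertical_fov': 43.69929191494883, 'cx': 321.1941465282037, 'cy': 229.19526502962285, 'dist_coeffs': array([0.04090259, 0.        , 0.        , 0.        , 0.        ]), 'eye': array([-0.72395772, -0.40157473,  0.68863696]), 'rotation': array([[ 0.29093252, -0.35989367,  0.88647325],
       [-0.95659057, -0.12599132,  0.26279397],
       [ 0.01711005, -0.92444726, -0.38092587]])}
top {'vertical_fov': 51.00830266681919, 'cx': 320.00252363396294, 'cy': 237.7131296742152, 'dist_coeffs': array([-0.02081919,  0.        ,  0.        ,  0.        ,  0.        ]), 'eye': array([ 0.51562765, -0.04014555,  1.418665  ]), 'rotation': array([[ 0.00353649, -0.99911233,  0.04197668],
       [-0.99990524, -0.00297456,  0.01344141],
       [-0.01330462, -0.04202023, -0.99902817]])}
{'time_s': 0.1, 'joints': array([-5.97256520e+01,  2.20866051e+01,  3.86749669e-01, -2.36676834e-02,
       -6.84118863e+01, -1.48179607e+01]), 'joint_velocities': array([ 0.05951546, -0.05322707,  0.18011117,  0.05020456, -0.02480623,
        0.09188048]), 'effort': array([-8.16942629e-04, -3.91691637e+01,  1.87933677e+01,  4.23183024e+00,
        1.34453183e-02, -7.00923147e-05]), 'tcp_pos': array([ 0.16642622, -0.60182073,  0.19816482]), 'ee_rot': array([[-9.63874144e-01, -2.66357298e-01, -6.51472479e-04],
       [-2.66358064e-01,  9.63872323e-01,  1.87790355e-03],
       [ 1.27742977e-04,  1.98358762e-03, -9.99998025e-01]]), 'wrist_force': array([ 0.16784289, -0.3754713 , -0.27111185]), 'moment': array([-0.00962368, -0.03335183, -0.04205689]), 'gripper_force': 0.0, 'gripper_width': 1.0007449068553602}
```

View pics/side0.png

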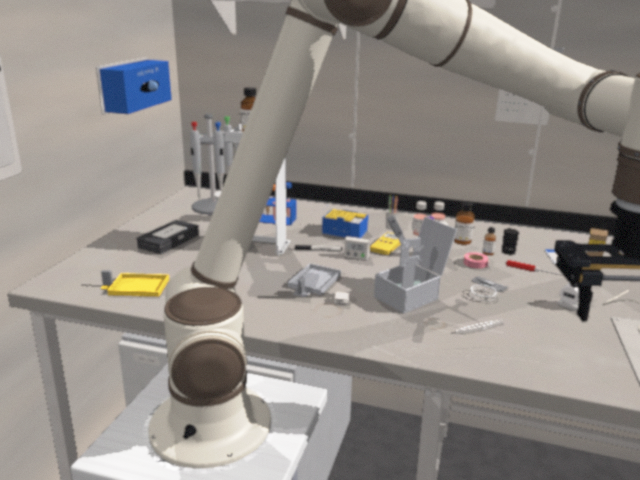

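View pics/top0.png

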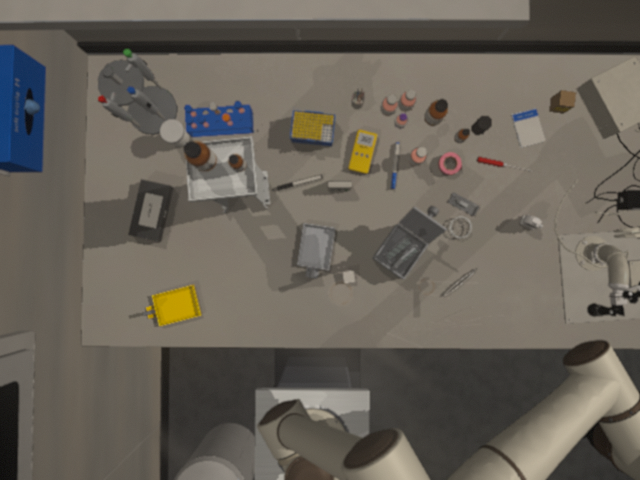

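```bash
cat > h.py <<'E'
import numpy as np,cv2
from scipy.optimize import least_squares
def K(c):
    f=240/np.tan(np.radians(c["vertical_fov"])/2)
    return np.array([[f,0,c["cx"]],[0,f,c["cy"]],[0,0,1.]])
def proj(c,P):
    R=c["rotation"].T
    return cv2.projectPoints(np.float64(P).reshape(-1,1,3),cv2.Rodrigues(R)[0],-R@c["eye"],K(c),c["dist_coeffs"])[0][:,0]
def ray(c,uv,z):
    u=cv2.undistortPoints(np.float64(uv).reshape(-1,1,2),K(c),c["dist_coeffs"])[:,0]
    d=np.c_[u,np.ones(len(u))]@c["rotation"].T
    return c["eye"]+d*((z-c["eye"][2])/d[:,2])[:,None]
def T(p,L):
    x,y,a=p[:3];L=np.float64(L).reshape(-1,3);C,S=np.cos(a),np.sin(a)
    return L@np.array([[C,S,0],[-S,C,0],[0,0,1]])+[x,y,0]
def fit(obs,x0):  # obs: list (cam, local pts, pixels)
    f=lambda p:np.concatenate([(proj(c,T(p,L))-px).ravel() for c,L,px in obs])
    r=least_squares(f,x0,loss="soft_l1");return r.x,f(r.x).round(1)
def box(x0,x1,y0,y1,z):return [[x0,y0,z],[x1,y0,z],[x1,y1,z],[x0,y1,z]]
E
python3 - <<'E'
import pickle,cv2
d=pickle.load(open("c0.pkl","rb"))
t=d["top"]["frame"][125:305,175:485]
cv2.imwrite("pics/z0.png",cv2.resize(t,(800,465),interpolation=cv2.INTER_CUBIC))
E
```

```text
(no output)
```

View pics/z0.png

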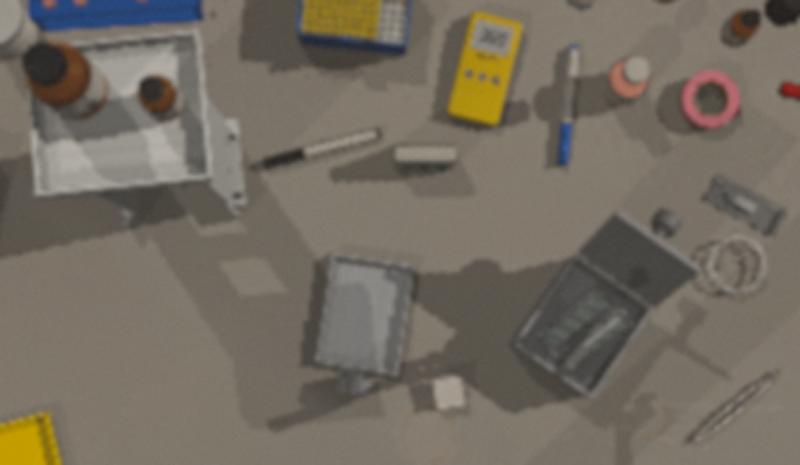

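Request:
step_arm:
  targets: "0 0 -4 0; 0 0 -4 0; 0 0 -4 0; 0 0 -3 0"

```text
time_s: 0.43
tcp_pos: [0.1664, -0.6027, 0.3526]
ee_rot: [[-0.964, -0.267, 0.001], [-0.267, 0.964, -0.003], [0.0, -0.003, -1.0]]
wrist_force: [0.5, -0.9, 0.7]
gripper_width: 0.999
gripper_force: 0.0
```

```bash
cat > f0.py <<'E'
from h import *
import pickle
d=pickle.load(open("c0.pkl","rb"));t=d["top"];s=d["side"]
z=lambda a:np.float64(a)/2.5806+[175,125]-.3
def go(n,L,px,x0):
    p,e=fit([(t,L,z(px))],x0);print(n,p[:2].round(4),np.degrees(p[2]).round(1),e);return p
st=go("stand",box(-.025,.103,-.075,.075,.336),[(210,178),(200,33),(30,40),(37,193)],[.65,.3,.1])
tr=go("tray",box(-.06,.06,-.045,.045,.014),[(400,377),(414,265),(330,257),(315,363)],[.5,.05,-.1])
tg=go("trough",box(-.058,.058,-.05,.05,.06),[(590,393),(648,308),(578,262),(515,343)],[.5,-.2,-.6])
E
cat >>f0.py <<'E'
if __name__=="__main__":
    c=tg
    h=T(c,[[-.045,0,.004+.188],[0,0,.131],[0,0,.154]])
    print("handle",h[0],proj(t,h),(proj(t,h)-[175,125])*2.58,proj(s,h))
    im=cv2.resize(s["frame"][180:340,240:500],(800,492),interpolation=cv2.INTER_CUBIC)
    cv2.imwrite("pics/zs0.png",im)
E
python3 f0.py
```

```text
stand [0.6743 0.188 ] 3.8 [ 0.8  0.8  1.3 -1.3 -1.2  0.6 -0.9 -0.4]
tray [ 0.5488 -0.0103] -7.3 [-0.5 -0.4 -0.3  0.4  0.3 -0.7  0.5  0.8]
trough [ 0.5379 -0.24  ] -35.4 [ 0.3  2.2  2.6  0.1 -0.6 -3.6 -1.  -0.1]
handle [ 0.50123641 -0.21392331  0.192     ] [[398.15669327 265.03804625]
 [404.94892745 250.41028012]
 [406.37230978 250.2561422 ]] [[575.74426865 361.29815933]
 [593.26823282 323.5585227 ]
 [596.94055924 323.16084687]] [[397.35915851 226.72310898]
 [409.74889414 247.08440167]
 [410.48900548 237.86529512]]
```

View pics/zs0.png

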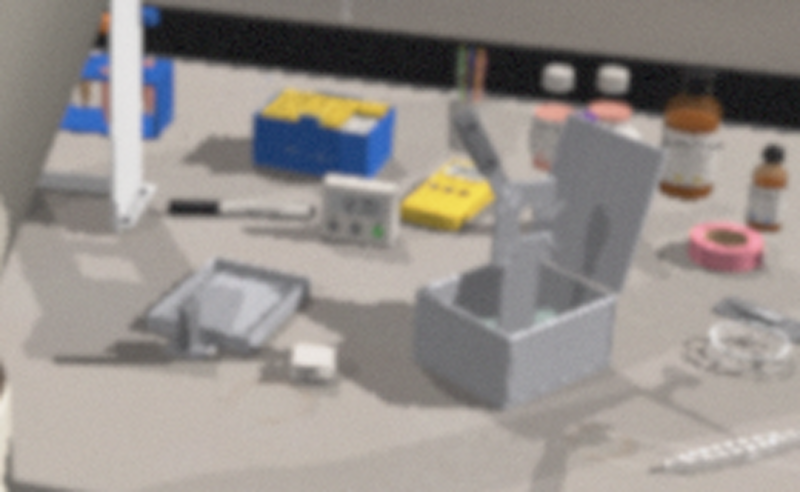

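```bash
cat > f1.py <<'E'
from f0 import *
w=lambda a:np.float64(a)/3.077+[240,180]-.3
def show(n,p,e):print(n,p[:2].round(4),np.degrees(p[2]).round(1),e)
def go2(n,L,px,Ls,pxs,x0):
    p,e=fit([(t,L,z(px)),(s,Ls,w(pxs))],x0);show(n,p,e);return p
tr=go2("tray",box(-.06,.06,-.045,.045,.014),[(400,377),(414,265),(330,257),(315,363)],
 [[-.06,.045,.014],[.06,.045,.014],[.06,-.045,.014],[-.06,-.045,.014],[-.076,0,.042]],[(147,322),(217,260),(308,287),(250,350),(190,300)],tr)
tg=go2("trough",box(-.058,.058,-.05,.05,.06),[(590,393),(648,308),(578,262),(515,343)],
 [[-.058,-.05,.06],[-.058,.05,.06],[.058,-.05,.06],[-.058,-.05,0]],[(513,340),(418,293),(612,300),(505,405)],tg)
print(proj(s,T(st,[[-.01,-.05,.01],[-.025,-.06,.0],[-.01,-.05,.3]]))*1,w([(125,225),(125,0)]))
hn=[[-.045,0,.192],[-.045-.0135,0,.192+.0234]]
ca,e=fit([(s,hn,w([(476,135),(460,107)])),(t,[hn[0]],z([(580,358)]))],tg);show("carrier",ca,e)
E
python3 f1.py
```

```text
stand [0.6743 0.188 ] 3.8 [ 0.8  0.8  1.3 -1.3 -1.2  0.6 -0.9 -0.4]
tray [ 0.5488 -0.0103] -7.3 [-0.5 -0.4 -0.3  0.4  0.3 -0.7  0.5  0.8]
trough [ 0.5379 -0.24  ] -35.4 [ 0.3  2.2  2.6  0.1 -0.6 -3.6 -1.  -0.1]
tray [ 0.5476 -0.0105] -7.8 [-0.6  0.2 -0.1  1.   0.6 -0.3  0.4  1.1  0.1 -1.9 -1.2 -0.9  1.2 -2.7
  0.3 -3.1 -0.2  1.5]
trough [ 0.5377 -0.2405] -34.9 [ 0.7  2.3  2.8 -0.1 -0.6 -3.5 -0.7  0.3 -0.8 -0.1 -0.7 -1.2  2.2 -1.1
 -0.   2.3]
[[276.34019836 250.67290437]
 [278.29313685 256.65097504]
 [275.00377216 146.80475227]] [[280.3239844  252.82317192]
 [280.3239844  179.7       ]]
carrier [ 0.5012 -0.2521] -96.0 [ 0.4  2.   0.4  0.4 -4.  -0.3]
```

Request:
step_arm:
  targets: "0 0 0 5.8; 0 0 0 5.8; 0 0 0 5.8; 0 0 0 5.9; -1.2 3.5 0 0; -1.2 3.5 0 0; -1.2 3.5 0 0; -1.2 3.5 0 0; -1.2 3.5 0 0; -1.2 3.5 0 0; -1.2 3.5 0 0; -1.2 3.5 0 0"

```text
time_s: 1.43
tcp_pos: [0.3, -0.3363, 0.3488]
ee_rot: [[-0.991, 0.137, -0.0], [0.137, 0.991, 0.001], [0.0, 0.0, -1.0]]
wrist_force: [0.8, -0.3, -0.6]
gripper_width: 0.998
gripper_force: 0.0
```

Request:
step_arm:
  targets: "-1.2 3.5 0 0; -1.2 3.5 0 0; -1.2 3.5 0 0; -1.2 3.5 0 0; -1.2 3.5 0 0; -1.2 3.5 0 0; -1.2 3.5 0 0; -1.2 3.5 0 0; -1.2 3.5 0 0; -.5 3.5 0 0; 0 0 0 0; 0 0 0 0"

```text
time_s: 2.43
tcp_pos: [0.4597, -0.0052, 0.3483]
ee_rot: [[-0.991, 0.133, -0.002], [0.133, 0.991, -0.0], [0.002, -0.001, -1.0]]
wrist_force: [-0.5, 1.2, -0.0]
gripper_width: 0.997
gripper_force: 0.0
```

Request:
step_arm:
  targets: "-.8 .6 0 0; 0 0 4 0; 0 0 4 0; 0 0 4 0; 0 0 4 0; 0 0 4 0; 0 0 4 0; 0 0 3 0; 0 0 3 0; 0 0 2 0; 0 0 1 0; 0 0 0 0"
  claw: 5

```text
time_s: 3.43
tcp_pos: [0.4667, -0.0036, 0.0168]
ee_rot: [[-0.99, 0.139, -0.005], [0.139, 0.99, -0.002], [0.005, -0.002, -1.0]]
wrist_force: [-0.2, 0.0, 0.0]
gripper_width: 0.576
gripper_force: 0.0
```

```bash
python3 - <<'E'
from station import cams
import cv2,pickle,numpy as np
d={n:cams.capture(n) for n in("side","top")};pickle.dump(d,open("c1.pkl","wb"))
a=cv2.resize(d["side"]["frame"][150:330,180:420],(800,600),interpolation=cv2.INTER_CUBIC)
cv2.imwrite("pics/s1.png",a)
E
```

```text
(no output)
```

View pics/s1.png

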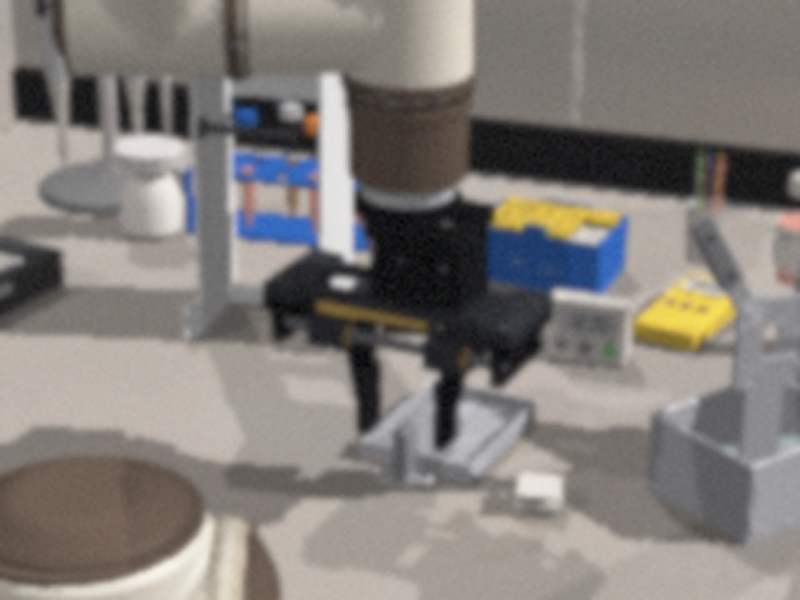

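```bash
python3 - <<'E'
from f1 import *
d=pickle.load(open("c1.pkl","rb"));c=d["side"]
P=np.array([[.4667,-.0036,.0168],[.4667+.0035,.0214,.0168],[.4667-.0035,-.0286,.0168]])
print((proj(c,P)-[180,150])*3.333)
print((proj(c,T(tr,[[-.076,0,.042],[-.088,0,.042],[-.088,0,.014]]))-[180,150])*3.333)
print(ray(c,np.array([[403,425]])/3.333+[180,150],.042))
print('pin', (proj(c,T(st,[[0,.05,.178],[0,-.027,.178],[-.025,.06,0],[-.025,.075,.308],[-.025,-.075,.308],[-.01,.05,.0]]))-[180,150])*3.333)
E
```

```text
stand [0.6743 0.188 ] 3.8 [ 0.8  0.8  1.3 -1.3 -1.2  0.6 -0.9 -0.4]
tray [ 0.5488 -0.0103] -7.3 [-0.5 -0.4 -0.3  0.4  0.3 -0.7  0.5  0.8]
trough [ 0.5379 -0.24  ] -35.4 [ 0.3  2.2  2.6  0.1 -0.6 -3.6 -1.  -0.1]
tray [ 0.5476 -0.0105] -7.8 [-0.6  0.2 -0.1  1.   0.6 -0.3  0.4  1.1  0.1 -1.9 -1.2 -0.9  1.2 -2.7
  0.3 -3.1 -0.2  1.5]
trough [ 0.5377 -0.2405] -34.9 [ 0.7  2.3  2.8 -0.1 -0.6 -3.5 -0.7  0.3 -0.8 -0.1 -0.7 -1.2  2.2 -1.1
 -0.   2.3]
[[276.34019836 250.67290437]
 [278.29313685 256.65097504]
 [275.00377216 146.80475227]] [[280.3239844  252.82317192]
 [280.3239844  179.7       ]]
carrier [ 0.5012 -0.2521] -96.0 [ 0.4  2.   0.4  0.4 -4.  -0.3]
[[406.05491301 464.70751438]
 [374.43710195 457.1768113 ]
 [438.10553308 472.34608688]]
[[404.16738169 428.86443407]
 [396.55460293 435.85961744]
 [396.42668933 471.15421203]]
[[0.47766943 0.00252122 0.042     ]]
pin [[202.56742303 125.93360721]
 [294.56266491 134.49844837]
 [187.91264796 339.373817  ]
 [154.33475521 -28.34686616]
 [342.4801128  -13.71783427]
 [205.72012662 333.42816655]]
```

Request:
step_arm:
  targets: "-.4 .4 .5 0; 0 0 0 0; 0 0 0 0"

```text
time_s: 3.78
tcp_pos: [0.4738, 0.0018, 0.0148]
ee_rot: [[-0.991, 0.136, 0.002], [0.136, 0.991, 0.001], [-0.002, 0.001, -1.0]]
wrist_force: [0.5, -0.2, -0.3]
gripper_width: 0.574
gripper_force: 0.0
```

Request:
step_arm:
  targets: "0 0 0 0; 0 0 0 0; 0 0 0 0; 0 0 0 0; 0 0 0 0; 0 0 0 0; 0 0 0 0; 0 0 0 0"
  claw: 0

```text
time_s: 4.45
tcp_pos: [0.4728, 0.0015, 0.0142]
ee_rot: [[-0.991, 0.137, -0.0], [0.137, 0.991, 0.0], [0.0, 0.0, -1.0]]
wrist_force: [0.0, -0.0, -0.5]
gripper_width: 0.104
gripper_force: 30.0
```

Request:
step_arm:
  targets: "0 0 0 -4; 0 0 0 -4; 0 0 0 -3.6; .1 1.7 0 0; .1 1.7 0 0; .1 1.7 0 0; .1 1.7 0 0; .1 1.7 0 0; .1 1.7 0 0; .1 1.7 0 0; .1 1.7 0 0; .1 1.7 0 0"

```text
time_s: 5.45
tcp_pos: [0.4533, 0.1537, 0.0141]
ee_rot: [[-0.998, -0.065, -0.001], [-0.065, 0.998, -0.001], [0.001, -0.001, -1.0]]
wrist_force: [-0.0, -2.5, 1.8]
gripper_width: 0.102
gripper_force: 30.0
```

Request:
step_arm:
  targets: ".2 1.9 0 0; 0 0 0 0; 0 0 0 0"

```text
time_s: 5.7
tcp_pos: [0.4508, 0.1734, 0.0142]
ee_rot: [[-0.998, -0.068, 0.001], [-0.068, 0.998, 0.001], [-0.001, 0.001, -1.0]]
wrist_force: [0.4, 1.7, -0.9]
gripper_width: 0.107
gripper_force: 30.0
```

```bash
python3 - <<'E'
from station import cams
import cv2,pickle,numpy as np
d={n:cams.capture(n) for n in("side","top")};pickle.dump(d,open("c2.pkl","wb"))
a=cv2.resize(d["top"]["frame"][125:275,165:365],(800,600),interpolation=cv2.INTER_CUBIC)
cv2.imwrite("pics/t2.png",a)
E
```

```text
(no output)
```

View pics/t2.png

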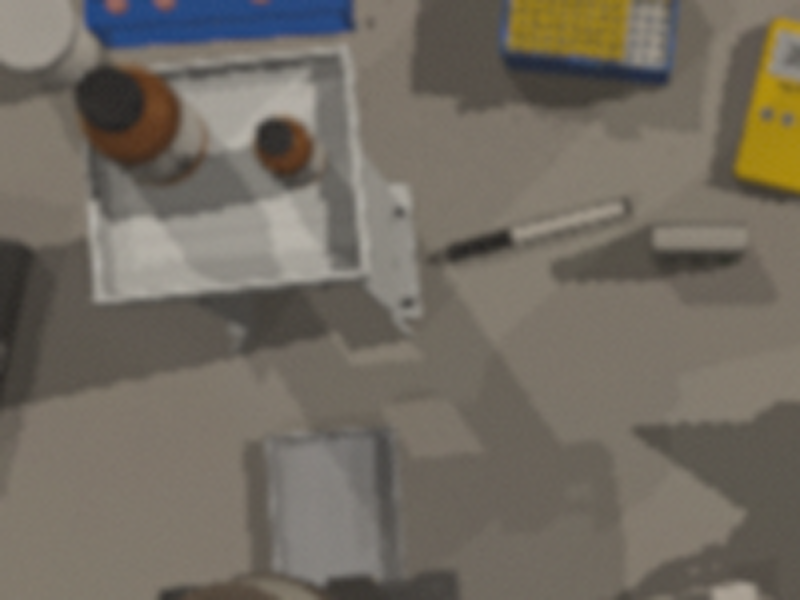

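Request:
step_arm:
  targets: "-1.3 0 0 0; -1.3 0 0 0; -1.3 0 0 0; -1.3 0 0 0; -1.3 0 0 0; -1.3 0 0 0; -1.3 0 0 0; -1.3 0 0 0; -1 0 0 0; 0 0 0 0"

```text
time_s: 6.63
tcp_pos: [0.5656, 0.1788, 0.0141]
ee_rot: [[-0.998, -0.064, 0.0], [-0.064, 0.998, -0.0], [-0.0, -0.0, -1.0]]
wrist_force: [2.5, 0.0, 1.0]
gripper_width: 0.107
gripper_force: 30.0
```

Request:
step_arm:
  targets: "-.7 0 0 0; -.7 0 0 0; -.7 0 0 0; -.5 0 0 0; -.5 0 0 0; 0 0 0 0"

```text
time_s: 7.13
tcp_pos: [0.5952, 0.1813, 0.0141]
ee_rot: [[-0.998, -0.065, -0.001], [-0.065, 0.998, -0.001], [0.001, -0.0, -1.0]]
wrist_force: [-2.4, -0.9, 3.0]
gripper_width: 0.109
gripper_force: 30.0
```

Request:
step_arm:
  targets: "-.4 0 0 0; 0 0 0 0"

```text
time_s: 7.3
tcp_pos: [0.5963, 0.1809, 0.0141]
ee_rot: [[-0.998, -0.065, -0.006], [-0.065, 0.998, -0.003], [0.007, -0.002, -1.0]]
wrist_force: [-9.0, 0.4, 8.2]
gripper_width: 0.106
gripper_force: 30.1
```

Request:
step_arm:
  targets: "-.3 0 0 0; 0 0 0 0"

```text
time_s: 7.47
tcp_pos: [0.5964, 0.1806, 0.014]
ee_rot: [[-0.998, -0.065, -0.012], [-0.064, 0.998, -0.004], [0.012, -0.004, -1.0]]
wrist_force: [-15.4, 1.5, 13.3]
gripper_width: 0.108
gripper_force: 30.1
```

Request:
step_arm:
  targets: "-.3 0 0 0; 0 0 0 0"

```text
time_s: 7.63
tcp_pos: [0.5965, 0.1801, 0.014]
ee_rot: [[-0.998, -0.064, -0.018], [-0.064, 0.998, -0.006], [0.018, -0.005, -1.0]]
wrist_force: [-21.1, 2.2, 17.6]
gripper_width: 0.108
gripper_force: 30.1
```

Request:
step_arm:
  targets: ".8 0 0 0; 0 0 0 0"

```text
time_s: 7.8
tcp_pos: [0.5955, 0.1818, 0.0141]
ee_rot: [[-0.998, -0.066, -0.001], [-0.066, 0.998, -0.0], [0.001, -0.0, -1.0]]
wrist_force: [-3.0, 0.6, 1.7]
gripper_width: 0.105
gripper_force: 30.0
```

Request:
step_arm:
  targets: "0 0 0 0; 0 0 0 0; 0 0 0 0; 0 0 -2 0; 1 0 -3 0; 3 0 -2 0; 4 0 0 0; 4 0 0 0; 4 0 0 0; 4 0 0 0; 0 0 0 0"
  claw: 5

```text
time_s: 8.72
tcp_pos: [0.3909, 0.1656, 0.0832]
ee_rot: [[-0.998, -0.066, -0.005], [-0.066, 0.998, -0.003], [0.005, -0.002, -1.0]]
wrist_force: [-0.3, -0.7, -0.3]
gripper_width: 0.573
gripper_force: 0.0
```

```bash
python3 - <<'E'
from station import cams
import cv2,pickle,numpy as np
d={n:cams.capture(n) for n in("side","top")};pickle.dump(d,open("c3.pkl","wb"))
s=d["side"]["frame"][165:315,180:380];t=d["top"]["frame"][200:310,350:460]
a=np.hstack([cv2.resize(s,(480,360),interpolation=2),cv2.resize(t,(320,320),interpolation=2)[:,:] if 0 else cv2.copyMakeBorder(cv2.resize(t,(320,320),interpolation=2),0,40,0,0,0)])
cv2.imwrite("pics/m3.png",a)
E
```

```text
(no output)
```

View pics/m3.png

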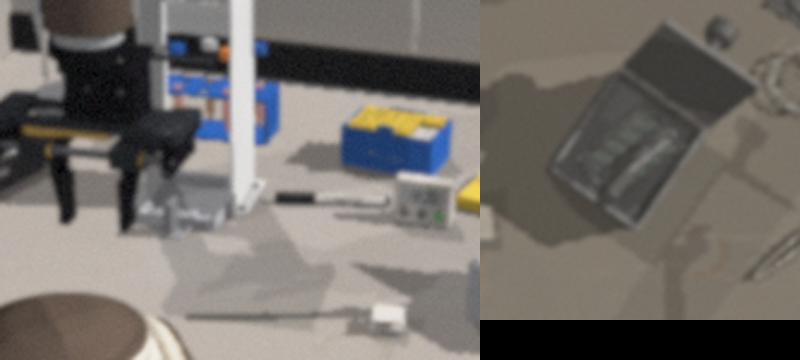

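```bash
python3 - <<'E' | tail -12
from f1 import *
for dy in (-15,-10,-5,0,5,10):
    p=tg+np.array([0,0,np.radians(dy)])
    L=[[-.0585,0,.2154],[-.0315,0,.1686],[.031,0,.131],[.0,0,.154]]
    print(dy,((proj(t,T(p,L))-[350,200])*2.909+[480,0]).round().tolist(), ((proj(s,T(p,L))-[240,180])*3.077).round().tolist())
E
```

```text
-0.   2.3]
[[276.34019836 250.67290437]
 [278.29313685 256.65097504]
 [275.00377216 146.80475227]] [[280.3239844  252.82317192]
 [280.3239844  179.7       ]]
carrier [ 0.5012 -0.2521] -96.0 [ 0.4  2.   0.4  0.4 -4.  -0.3]
-15 [[602.0, 191.0], [619.0, 170.0], [667.0, 124.0], [645.0, 146.0]] [[461.0, 111.0], [489.0, 166.0], [559.0, 201.0], [525.0, 178.0]]
-10 [[606.0, 196.0], [621.0, 172.0], [665.0, 122.0], [645.0, 146.0]] [[465.0, 113.0], [491.0, 167.0], [557.0, 199.0], [525.0, 178.0]]
-5 [[611.0, 200.0], [624.0, 174.0], [663.0, 120.0], [645.0, 146.0]] [[469.0, 116.0], [494.0, 169.0], [554.0, 198.0], [525.0, 178.0]]
0 [[616.0, 204.0], [626.0, 176.0], [661.0, 118.0], [645.0, 146.0]] [[474.0, 118.0], [496.0, 170.0], [552.0, 197.0], [525.0, 178.0]]
5 [[621.0, 207.0], [629.0, 178.0], [658.0, 116.0], [645.0, 146.0]] [[479.0, 120.0], [499.0, 171.0], [549.0, 196.0], [525.0, 178.0]]
10 [[627.0, 210.0], [632.0, 180.0], [655.0, 115.0], [645.0, 146.0]] [[485.0, 122.0], [502.0, 172.0], [546.0, 195.0], [525.0, 178.0]]
```

Request:
step_arm:
  targets: "0 0 -4 0; 0 0 -4 0; 0 0 -4 0; 0 0 -4 0; 0 0 -4 0; 0 0 -4 0; 0 0 -4 0; 0 0 -4 0; 0 0 -4 0; 0 0 -4 0; 0 0 0 0; 0 0 0 0"

```text
time_s: 9.82
tcp_pos: [0.3997, 0.1698, 0.4866]
ee_rot: [[-0.998, -0.064, 0.005], [-0.064, 0.998, 0.004], [-0.005, 0.004, -1.0]]
wrist_force: [0.9, -0.0, -1.1]
gripper_width: 0.573
gripper_force: 0.0
```

```bash
cat > f2.py <<'E'
from f1 import *
zt=lambda a:(np.float64(a)-[480,0])/2.909+[350,200]-.3
L=[[-.0585,0,.2154],[.031,0,.129]]
Ls=[[-.0585,0,.2154],[-.045,0,.192],[-.0315,0,.1686],[.031,0,.128]]
ca,e=fit([(t,L,zt([(608,190),(672,128)])),(s,Ls,w([(460,108),(476,135),(491,165),(553,187)]))],tg);show("carrier",ca,e)
ca2,e=fit([(t,L,zt([(608,190),(672,128)]))],tg);show("carrier top",ca2,e)
ca3,e=fit([(s,Ls,w([(460,108),(476,135),(491,165),(553,187)]))],tg);show("carrier side",ca3,e)
E
python3 f2.py|tail -3
```

```text
carrier [ 0.5384 -0.2409] -51.6 [-2.1 -0.2 -1.1 -1.   0.5  0.9  0.   1.2 -0.2  0.4  2.5  5.9]
carrier top [ 0.537  -0.2448] -51.7 [-0.5  0.3  0.5 -0.4]
carrier side [ 0.5508 -0.2353] -43.5 [ 1.  -0.1  0.1 -0.1 -0.6 -1.3 -0.3  2.9]
```

Request:
step_arm:
  targets: "0 0 0 6.5; 0 0 0 6.5; 0 0 0 6.5; 0 0 0 6.5; 0 0 0 6.5; 0 0 0 6.5; 0 0 0 6.5; 0 0 0 6.2; -3.4 -1.7 0 0; -3.4 -1.7 0 0; -3.4 -1.7 0 0; -3.4 -1.7 0 0"

```text
time_s: 10.82
tcp_pos: [0.4583, 0.0043, 0.4807]
ee_rot: [[-0.69, 0.724, -0.01], [0.724, 0.69, 0.01], [0.014, -0.001, -1.0]]
wrist_force: [0.6, 0.8, 0.7]
gripper_width: 0.574
gripper_force: 0.0
```

Request:
step_arm:
  targets: "-3.4 -1.7 0 0; -3.4 -1.7 0 0; -3.4 -1.7 0 0; -3.4 -1.7 0 0; -3.4 -1.7 0 0; -3.1 -1.9 0 0; 0 0 4 0; 0 0 4 0; 0 0 4 0; 0 0 4 0; 0 0 2 0; 0 0 0 0"

```text
time_s: 11.82
tcp_pos: [0.5163, -0.209, 0.2919]
ee_rot: [[-0.688, 0.725, -0.022], [0.725, 0.689, 0.014], [0.025, -0.006, -1.0]]
wrist_force: [0.1, 1.1, -0.9]
gripper_width: 0.574
gripper_force: 0.0
```

```bash
python3 - <<'E'
from station import cams,sense
import cv2,pickle,numpy as np
d={n:cams.capture(n) for n in("side","top")};d["st"]=sense();pickle.dump(d,open("c4.pkl","wb"))
print(d["st"]["tcp_pos"],d["st"]["joints"])
s=d["side"]["frame"][160:310,330:480]
t=d["top"]["frame"][190:320,340:470]
a=np.hstack([cv2.resize(s,(450,450),interpolation=2),cv2.copyMakeBorder(cv2.resize(t,(350,350),interpolation=2),0,100,0,0,0)])
cv2.imwrite("pics/m4.png",a)
E
```

```text
[ 0.51950234 -0.21013283  0.29878191] [  -5.73972931   13.0779451     2.0141808    -0.47166835  -79.56513114
 -130.58933842]
```

View pics/m4.png

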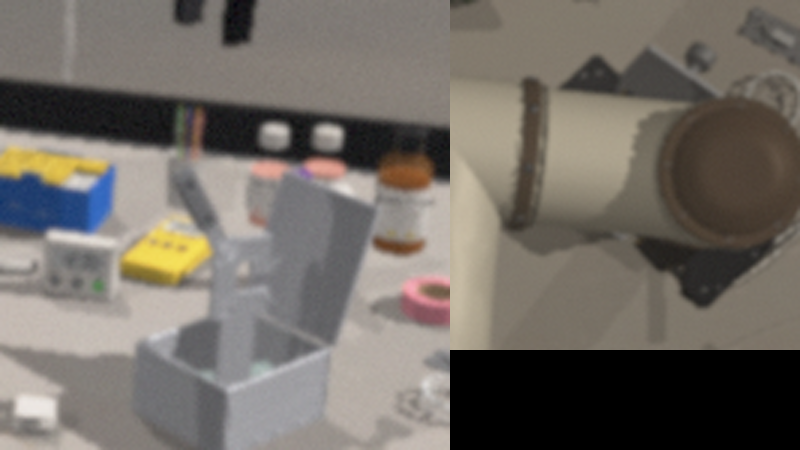

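```bash
python3 - <<'E' | tail -5
from f2 import *
d=pickle.load(open("c4.pkl","rb"));c=d["side"];S=d["st"]
p=S["tcp_pos"];R=S["ee_rot"];print(R.round(3).tolist())
u=lambda a:(a-[330,160])*3
print(u(proj(c,[p,p+.03*R[:,1],p-.03*R[:,1],p-.019*R[:,2]])).round().tolist())
print(u(proj(c,T(ca,Ls))).round().tolist())
print(u(proj(c,T(ca3,Ls))).round().tolist())
E
```

```text
carrier side [ 0.5508 -0.2353] -43.5 [ 1.  -0.1  0.1 -0.1 -0.6 -1.3 -0.3  2.9]
[[-0.689, 0.724, -0.01], [0.724, 0.689, 0.009], [0.014, -0.001, -1.0]]
[[211.0, 54.0], [188.0, 43.0], [235.0, 66.0], [213.0, 29.0]]
[[179.0, 167.0], [193.0, 194.0], [207.0, 221.0], [276.0, 259.0]]
[[181.0, 164.0], [193.0, 191.0], [206.0, 216.0], [267.0, 250.0]]
```

Request:
step_arm:
  targets: "1.2 -.1 0 0; 1.2 -.1 0 0; 0 0 3 0; 0 0 3 0; 0 0 2.5 0; 0 0 2 0; 0 0 1.2 0; 0 0 0 0; 0 0 0 0"

```text
time_s: 12.67
tcp_pos: [0.5018, -0.1927, 0.1843]
ee_rot: [[-0.69, 0.724, -0.006], [0.724, 0.69, 0.009], [0.01, 0.002, -1.0]]
wrist_force: [1.2, -0.8, 1.1]
gripper_width: 0.572
gripper_force: 0.0
```

```bash
python3 - <<'E'
from station import cams,sense
import cv2,pickle,numpy as np
d={n:cams.capture(n) for n in("side",)};d["st"]=sense();pickle.dump(d,open("c5.pkl","wb"))
print(d["st"]["tcp_pos"])
s=d["side"]["frame"][160:310,320:480]
cv2.imwrite("pics/m5.png",cv2.resize(s,(640,600),interpolation=2))
E
```

```text
[ 0.50215748 -0.1927699   0.18489464]
```

View pics/m5.png

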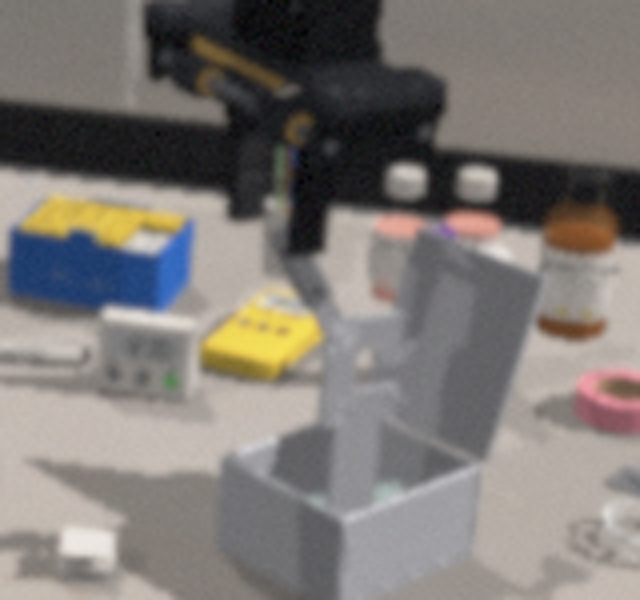

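Request:
step_arm:
  targets: "-.1 0 .6 0; 0 0 .6 0; 0 0 0 0"

```text
time_s: 12.97
tcp_pos: [0.5005, -0.1927, 0.17]
ee_rot: [[-0.689, 0.724, -0.009], [0.724, 0.689, 0.011], [0.014, 0.001, -1.0]]
wrist_force: [-0.8, -0.2, -0.8]
gripper_width: 0.578
gripper_force: 0.0
```

Request:
step_arm:
  targets: "0 0 0 0; 0 0 0 0; 0 0 0 0; 0 0 0 0; 0 0 0 0; 0 0 0 0; 0 0 0 0; 0 0 0 0"
  claw: 0

```text
time_s: 13.63
tcp_pos: [0.5009, -0.1927, 0.1705]
ee_rot: [[-0.69, 0.724, -0.008], [0.724, 0.69, 0.01], [0.013, 0.001, -1.0]]
wrist_force: [-0.5, -0.7, -1.5]
gripper_width: 0.132
gripper_force: 29.9
```

Request:
step_arm:
  targets: "0 0 -.5 0; 0 0 -1 0; 0 0 -1.5 0; 0 0 -2 0; 0 0 -2 0; 0 0 -2 0; 0 0 -2 0; 0 0 -2 0; 0 0 -2 0; 0 0 -2 0; 0 0 -2 0; 0 0 0 0"

```text
time_s: 14.63
tcp_pos: [0.504, -0.1956, 0.3661]
ee_rot: [[-0.69, 0.724, 0.001], [0.724, 0.69, 0.007], [0.004, 0.005, -1.0]]
wrist_force: [-0.4, -0.2, -0.5]
gripper_width: 0.135
gripper_force: 29.9
```

Request:
step_arm:
  targets: "0 0 0 -5; 0 0 0 -5; 0 0 0 -5; 0 0 0 -5; 0 0 0 -5; 0 0 0 -5; 0 0 0 -5; 0 0 0 -5; 0 0 0 -5; 0 0 0 -5.2; 0 1 0 0; 0 2 0 0"

```text
time_s: 15.63
tcp_pos: [0.5, -0.1651, 0.3601]
ee_rot: [[-0.998, -0.061, -0.01], [-0.061, 0.998, 0.01], [0.009, 0.011, -1.0]]
wrist_force: [0.4, 0.4, -0.8]
gripper_width: 0.135
gripper_force: 29.9
```

Request:
step_arm:
  targets: "0 2.6 0 0; 0 2.8 0 0; 0 2.8 0 0; 0 2.8 0 0; 0 2.8 0 0; 0 2.8 0 0; 0 2.8 0 0; 0 2.8 0 0; 0 2.8 0 0; 0 2.8 0 0; 0 2.8 0 0; 0 2.6 0 0"

```text
time_s: 16.63
tcp_pos: [0.4772, 0.1684, 0.3642]
ee_rot: [[-0.998, -0.065, -0.009], [-0.065, 0.998, 0.01], [0.008, 0.011, -1.0]]
wrist_force: [0.7, -0.0, -0.4]
gripper_width: 0.134
gripper_force: 29.9
```

Request:
step_arm:
  targets: "-.5 1.4 0 0; 0 .4 0 0; 0 0 1.5 0; 0 0 2 0; 0 0 2 0; 0 0 2 0; 0 0 1.5 0; 0 0 1 0; 0 0 0 0; 0 0 0 0"

```text
time_s: 17.47
tcp_pos: [0.4815, 0.1853, 0.2648]
ee_rot: [[-0.998, -0.066, -0.008], [-0.066, 0.998, 0.009], [0.008, 0.01, -1.0]]
wrist_force: [1.2, -0.0, -0.5]
gripper_width: 0.133
gripper_force: 29.9
```

Request:
step_arm:
  targets: "-1 0 .5 0; -1.5 0 .7 0; -1.5 0 .7 0; -1.5 0 .7 0; -1.2 0 .5 0; -.5 -.2 .1 0; 0 0 0 0; 0 0 0 0"

```text
time_s: 18.13
tcp_pos: [0.5533, 0.1887, 0.2322]
ee_rot: [[-0.998, -0.066, -0.008], [-0.066, 0.998, 0.01], [0.008, 0.01, -1.0]]
wrist_force: [-0.7, -0.5, -0.8]
gripper_width: 0.138
gripper_force: 29.9
```

```bash
python3 - <<'E'
from station import cams,sense
from h import *
import pickle
d={n:cams.capture(n) for n in("side","top")};d["st"]=sense();pickle.dump(d,open("c6.pkl","wb"))
p=d["st"]["tcp_pos"];print(p)
uv=proj(d["side"],[p])[0];print(uv)
x0,y0=int(uv[0]-70),int(uv[1]-55)
s=d["side"]["frame"][y0:y0+135,x0:x0+180];print(x0,y0)
cv2.imwrite("pics/m6.png",cv2.resize(s,(800,600),interpolation=2))
E
```

```text
[0.55288122 0.18885633 0.23278211]
[238.69595301 183.04925807]
168 128
```

View pics/m6.png

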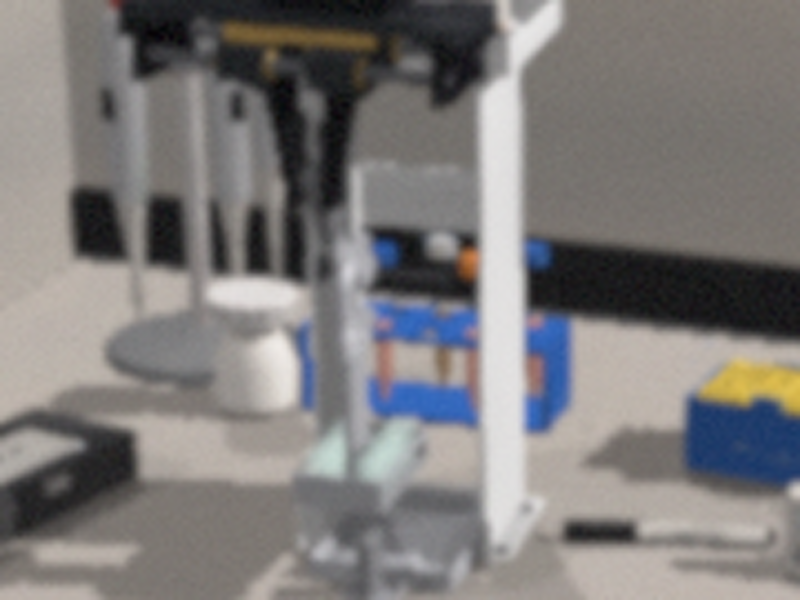

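```bash
python3 - <<'E' | tail -8
from f1 import *
d=pickle.load(open("c6.pkl","rb"));c=d["side"];p=d["st"]["tcp_pos"]
u=lambda a:((a-[168,128])*4.444).round().tolist()
a=np.radians(3.8);q=np.array([p[0],p[1],a]);dz=[0,0,p[2]-.0395-.127]
L=np.array([[-.04,.027,.029],[-.04,-.027,.029],[-.04,-.027,0],[-.04,.027,0],[.048,-.027,.029]])+[.06,0,0]
print(u(proj(c,T(q,L)+dz)))
S=np.array([[.031,0,.127],[.031,0,.099],[-.0315,0,.165],[0,0,.15],[.015,0,.03]])+[.06,0,0]
print("horns",u(proj(c,T(q,S)+dz)))
print("pin L,R,head",u(proj(c,T(st,[[0,.05,.178],[0,-.027,.178]]))))
d2=pickle.load(open("c2.pkl","rb"))["top"]
print("lips",ray(d2,np.array([[237,335],[405,325]])/4+[165,125],.002),T(st,[[-.025,.05,0],[-.025,-.05,0]]))
print("shelf front side",u(proj(c,T(st,[[-.025,-.075,.336],[-.025,-.075,.308],[-.01,-.05,0],[-.01,-.05,.3],[-.01,-.056,.0]]))))
E
```

```text
carrier [ 0.5012 -0.2521] -96.0 [ 0.4  2.   0.4  0.4 -4.  -0.3]
[[291.0, 458.0], [380.0, 467.0], [381.0, 513.0], [292.0, 504.0], [428.0, 413.0]]
horns [[371.0, 263.0], [373.0, 308.0], [332.0, 232.0], [352.0, 241.0], [367.0, 426.0]]
pin L,R,head [[323.0, 266.0], [446.0, 277.0]]
lips [[0.65653046 0.25069948 0.002     ]
 [0.66385343 0.13142303 0.002     ]] [[0.64601502 0.23625816 0.        ]
 [0.6527007  0.1364819  0.        ]]
shelf front side [[510.0, 31.0], [510.0, 79.0], [482.0, 560.0], [476.0, 84.0], [491.0, 561.0]]
```

```bash
python3 - <<'E'
import pickle,numpy as np
a=pickle.load(open("c6.pkl","rb"))["side"]["frame"].astype(int)
b=pickle.load(open("c1.pkl","rb"))["side"]["frame"].astype(int)
D=np.abs(a-b).max(2)
g=a.mean(2)
print("     "+"".join(str(x%10) for x in range(226,272)))
for y in range(166,256):
    print(y,"".join(" .:-=+*#%@"[min(9,int(v/25.6))] for v in g[y,226:272]),"".join("#" if v>28 else "." for v in D[y,226:272]))
E
```

```text
6789012345678901234567890123456789012345678901
166 ====-:. ..::::..  .:=+*+++++++++++++++++++++++ .....###############.##########........##..#..
167 =====-....::::.  ..:=***++++++++++++++++++++++ .....###############.#########................
168 ==+++-:..:::::..  .:=***++++++++++++++++++++++ ......##############.#########................
169 ==+++=:...::::..  .:=***++++++++++++++++++++++ ....#.##############.#########....#...........
170 ==+++=-...::::. ...:=***+++++++++=+++++++++=++ ...##.##############.#########................
171 ==+++=-...::::.. ..:=***++++=+++++=+=++=+===== ....#.##############.#########................
172 ===++=:....:::. ...:=***+++++=++++=++=+==+==+= ......##############.########.................
173 ===++=:...::::. ..:-=***++++++=+++======+====+ ......##############.#######..................
174 --=++=:..::-::...:--=***+++++++++=++==+++++=++ ......#############...........................
175 :-===-:..:---::::--=+*#*+++++++++++++++++++++= .......##...#####.............................
176 .:-==-:..:---:::-===+*#*++=++++++=+++++++=++++ ............####......
[... 7066 characters left out ...]
...###########
249 ========+++++++*++-----==++======++++++=+++=== ..............####......####......##########.#
250 ========++*+++***+==-=-==++======+++++++++==== .............######.....####......#########..#
251 ========+++++*#**++====-==+======+++++++++==== ##..........#########....###.....#########....
252 =====++++==+*##**+++++=--=++++++++**+++++====+ ####........#########..#...#####.########....#
253 ====+***+===+***++++*+=--=+++********++++===+* #####...###..##.......####...##########......#
254 ===+****+====+++++++++=--=++++********+++++++* ####....##########...######........####.....##
255 =++****++=============---=+++++++++****+++++** ####...#####################................##
```

Request:
step_arm:
  targets: "-.7 0 -.2 0; -.8 0 0 0; -.8 0 0 0; -.7 0 0 0; 0 0 0 0; 0 0 0 0"

```text
time_s: 18.73
tcp_pos: [0.5833, 0.1908, 0.2332]
ee_rot: [[-0.998, -0.066, -0.009], [-0.066, 0.998, 0.01], [0.009, 0.01, -1.0]]
wrist_force: [-0.9, -0.4, -1.4]
gripper_width: 0.133
gripper_force: 29.9
```

Request:
step_arm:
  targets: "-.4 0 0 0; -.4 0 0 0; 0 0 0 0"

```text
time_s: 18.98
tcp_pos: [0.5916, 0.1914, 0.2336]
ee_rot: [[-0.998, -0.066, -0.008], [-0.066, 0.998, 0.01], [0.007, 0.01, -1.0]]
wrist_force: [0.7, 0.1, -1.8]
gripper_width: 0.135
gripper_force: 29.9
```

Request:
step_arm:
  targets: "-.4 0 0 0; -.4 0 0 0; 0 0 0 0"

```text
time_s: 19.23
tcp_pos: [0.5997, 0.192, 0.2335]
ee_rot: [[-0.998, -0.066, -0.008], [-0.066, 0.998, 0.01], [0.007, 0.011, -1.0]]
wrist_force: [0.7, -0.2, -1.9]
gripper_width: 0.132
gripper_force: 29.9
```

Request:
step_arm:
  targets: "-.4 0 0 0; 0 0 0 0"

```text
time_s: 19.4
tcp_pos: [0.6036, 0.1922, 0.2335]
ee_rot: [[-0.998, -0.066, -0.008], [-0.066, 0.998, 0.01], [0.007, 0.01, -1.0]]
wrist_force: [-0.7, 0.0, -2.4]
gripper_width: 0.135
gripper_force: 29.9
```

Request:
step_arm:
  targets: "-.3 0 0 0; 0 0 0 0"

```text
time_s: 19.57
tcp_pos: [0.6064, 0.1924, 0.2335]
ee_rot: [[-0.998, -0.066, -0.008], [-0.066, 0.998, 0.01], [0.007, 0.01, -1.0]]
wrist_force: [0.3, 0.0, -1.7]
gripper_width: 0.131
gripper_force: 29.9
```

Request:
step_arm:
  targets: "-.2 0 0 0; 0 0 0 0"

```text
time_s: 19.73
tcp_pos: [0.6082, 0.1925, 0.2335]
ee_rot: [[-0.998, -0.066, -0.008], [-0.066, 0.998, 0.01], [0.008, 0.01, -1.0]]
wrist_force: [1.0, 0.5, -1.7]
gripper_width: 0.128
gripper_force: 29.9
```

Request:
step_arm:
  targets: "-.2 0 0 0; 0 0 0 0"

```text
time_s: 19.9
tcp_pos: [0.6084, 0.1924, 0.2337]
ee_rot: [[-0.998, -0.067, -0.012], [-0.068, 0.998, 0.009], [0.011, 0.01, -1.0]]
wrist_force: [-4.6, 0.0, -0.2]
gripper_width: 0.13
gripper_force: 32.7
```

Request:
step_arm:
  targets: "0 0 .3 0; 0 0 .2 0; 0 0 0 0"

```text
time_s: 20.15
tcp_pos: [0.6084, 0.1924, 0.2292]
ee_rot: [[-0.998, -0.067, -0.011], [-0.068, 0.998, 0.009], [0.01, 0.01, -1.0]]
wrist_force: [-6.0, -0.8, 0.7]
gripper_width: 0.134
gripper_force: 33.0
```

Request:
step_arm:
  targets: ".25 0 0 0; 0 0 .2 0; 0 0 .2 0; 0 0 0 0"

```text
time_s: 20.48
tcp_pos: [0.6089, 0.1929, 0.2254]
ee_rot: [[-0.998, -0.067, -0.004], [-0.067, 0.998, 0.011], [0.003, 0.011, -1.0]]
wrist_force: [1.2, -0.4, 1.9]
gripper_width: 0.133
gripper_force: 31.5
```

Request:
step_arm:
  targets: "0 0 .2 0; 0 0 .2 0; 0 0 0 0"

```text
time_s: 20.73
tcp_pos: [0.6083, 0.1929, 0.2203]
ee_rot: [[-0.998, -0.066, -0.006], [-0.066, 0.998, 0.011], [0.006, 0.011, -1.0]]
wrist_force: [3.6, 0.8, -0.1]
gripper_width: 0.134
gripper_force: 30.0
```

Request:
step_arm:
  targets: "-.1 0 .2 0; 0 0 0 0"

```text
time_s: 20.9
tcp_pos: [0.6084, 0.1927, 0.2184]
ee_rot: [[-0.998, -0.067, -0.008], [-0.067, 0.998, 0.01], [0.008, 0.01, -1.0]]
wrist_force: [1.1, -0.7, 1.2]
gripper_width: 0.134
gripper_force: 31.6
```

Request:
step_arm:
  targets: "0 0 .2 0; 0 0 0 0"

```text
time_s: 21.07
tcp_pos: [0.6084, 0.1927, 0.2164]
ee_rot: [[-0.998, -0.066, -0.008], [-0.066, 0.998, 0.01], [0.007, 0.011, -1.0]]
wrist_force: [2.0, -0.3, 1.7]
gripper_width: 0.135
gripper_force: 30.9
```

Request:
step_arm:
  targets: "0 0 .2 0; 0 0 0 0"

```text
time_s: 21.23
tcp_pos: [0.6082, 0.1927, 0.2145]
ee_rot: [[-0.998, -0.066, -0.008], [-0.066, 0.998, 0.01], [0.008, 0.01, -1.0]]
wrist_force: [1.6, 0.3, 1.6]
gripper_width: 0.132
gripper_force: 30.0
```

Request:
step_arm:
  targets: "0 0 0 0; 0 0 0 0; 0 0 0 0; 0 0 0 0; 0 0 0 0; 0 0 0 0"
  claw: 4

```text
time_s: 21.73
tcp_pos: [0.6077, 0.1924, 0.2141]
ee_rot: [[-0.998, -0.066, -0.01], [-0.066, 0.998, 0.009], [0.01, 0.01, -1.0]]
wrist_force: [-0.4, -1.2, 0.2]
gripper_width: 0.435
gripper_force: 0.5
```

```bash
cat > asc.py <<'E'
import pickle,numpy as np,sys
from station import cams,sense
d={n:cams.capture(n) for n in("side","top")};d["st"]=sense();pickle.dump(d,open(sys.argv[1],"wb"))
a=d["side"]["frame"].astype(int)
b=pickle.load(open("c1.pkl","rb"))["side"]["frame"].astype(int)
D=np.abs(a-b).max(2);g=a.mean(2)
x0,x1,y0,y1=map(int,sys.argv[2:6])
print("    "+"".join(str(x%10) for x in range(x0,x1)))
for y in range(y0,y1):
    print(y,"".join(" .:-=+*#%@"[min(9,int(v/25.6))] for v in g[y,x0:x1]),"".join("#" if v>28 else "." for v in D[y,x0:x1]))
E
python3 asc.py c7.pkl 232 285 168 256
```

```text
23456789012345678901234567890123456789012345678901234
168 +=-:....:-=----:::---:  .:-==++++++++++++=++#%%%%%%%# ..#######...###..###..####......#..........##########
169 +=-:....--==---::--=-:. .:-==++++=+=+=++++++#%%%%%%%# ...######....##..###.#####.................##########
170 ==-:. ..:-==--:::-==-:...:-======+++++=+==++#%%%%%%%# ...######....##..###..####.................##########
171 ==-:...:--==--::--==-:. .:-======+==+===+=++*%%%%%%%# ...######.....##.####.####.................##########
172 ==-:....--=---::-===-:. .:-=========+=====++#%%%%%%%# ..#######.....##.####.#####..................########
173 ==-:...:-====-::--==-:...:-======+========++*%%%%%%%# ...#####......###.##.######......................####
174 =-:::::--====--:--==-:...:-===++==========++#%%%%%%%# ..######......####...######......................####
175 -::::---=====--:--==-:.::-=======+=+=+===+=+*%%%%%%%# ..............####..######........................###
176 :..:--=======--::-==-::--===+++=+=+++++=+==+*%%%%%%%# ..............#####.#####.........................###
177 :...-=========--:--=---======+==++
[... 8109 characters left out ...]
.....######....#############
250 =======+=====--=-==++=====-=------------=====+****### ...##......#.......###........#####.....#############
251 ======++==+++====-===+==========-----========+**++*## .......##.###.......##........####......#############
252 ======++++++++++=-==++++++++++===-=--==+++=-=+**++*** #####..#.######..#....##.....###.......##############
253 ======++++++++*+=--=++++****+++=======+**+=-=+******+ ######..........####...####..#.........####.#########
254 ========++++++++=--=+++*******++======+**+=-=++++++++ ############...######.................####...########
255 ================---=++++++++++++++++=+***+===++++++++ ######################.....#..........###........####
```

```bash
python3 - <<'E' | tail -7
from f1 import *
d=pickle.load(open("c7.pkl","rb"));c=d["side"];p=d["st"]["tcp_pos"]
L=np.array([[.031,0,.119],[.031,0,.105],[-.04,-.027,.029],[-.04,-.027,0],[-.04,.027,.029],[.048,-.027,.029],[-.0585,0,.2114]])
for y in(.004,.010,.016):
    print(y,proj(c,T(st,L+[0,y,.051])).round(1).tolist())
print("tip",proj(c,[p]))
print(d["st"]["gripper_force"],d["st"]["wrist_force"])
E
```

```text
[280.3239844  179.7       ]]
carrier [ 0.5012 -0.2521] -96.0 [ 0.4  2.   0.4  0.4 -4.  -0.3]
0.004 [[261.0, 188.6], [261.1, 193.5], [262.9, 230.0], [263.1, 240.1], [243.6, 228.0], [272.9, 218.3], [248.9, 164.5]]
0.01 [[258.9, 188.4], [259.0, 193.3], [260.8, 229.8], [261.0, 239.8], [241.4, 227.7], [270.8, 218.1], [246.6, 164.3]]
0.016 [[256.7, 188.2], [256.9, 193.1], [258.6, 229.6], [258.9, 239.6], [239.3, 227.5], [268.7, 217.9], [244.3, 164.2]]
tip [[246.63688973 183.59346088]]
0.7449502070085146 [-1.76056451 -1.47956575  0.08686012]
```

Request:
step_arm:
  targets: "0 0 0 0; 0 0 0 0; 0 0 0 0"

```text
time_s: 22.08
tcp_pos: [0.6077, 0.1923, 0.2143]
ee_rot: [[-0.998, -0.066, -0.01], [-0.066, 0.998, 0.009], [0.009, 0.01, -1.0]]
wrist_force: [-1.8, -1.6, -1.1]
gripper_width: 0.463
gripper_force: 1.2
```

Request:
step_arm:
  targets: "0 0 0 0; 0 0 0 0; 0 0 0 0; 0 0 0 0; 0 0 0 0"
  claw: 6.5

```text
time_s: 22.5
tcp_pos: [0.6073, 0.1918, 0.2144]
ee_rot: [[-0.998, -0.066, -0.011], [-0.066, 0.998, 0.008], [0.01, 0.009, -1.0]]
wrist_force: [-5.5, -3.9, 0.8]
gripper_width: 0.712
gripper_force: 2.5
```

Request:
step_arm:
  targets: ".3 0 0 0; .3 0 0 0; 0 0 0 0"

```text
time_s: 22.75
tcp_pos: [0.6026, 0.193, 0.2153]
ee_rot: [[-0.998, -0.067, -0.006], [-0.067, 0.998, 0.011], [0.005, 0.012, -1.0]]
wrist_force: [-0.8, 0.1, -0.6]
gripper_width: 0.743
gripper_force: 0.0
```

Request:
step_arm:
  targets: ".8 0 0 0; 1.5 0 0 0; 2 0 0 0; 2.5 0 0 0; 3 0 0 0; 3 0 0 0; 2 0 0 0; 0 0 0 0; 0 0 0 0"

```text
time_s: 23.5
tcp_pos: [0.4541, 0.1828, 0.2168]
ee_rot: [[-0.998, -0.068, -0.006], [-0.068, 0.998, 0.012], [0.005, 0.012, -1.0]]
wrist_force: [0.1, 0.1, 0.6]
gripper_width: 0.749
gripper_force: 0.0
```

```bash
python3 asc.py c8.pkl 236 275 156 246
```

```text
678901234567890123456789012345678901234
156 ........ .... . ...........:-========== #######################################
157 ............      .........:--========= ######################################.
158 .............        . ....:-========== ###############################.###....
159 .............         .  ..:-========== ##############################.........
160 .........:....        ......-========== #############################..........
161 ........:::....       ......--========= ############..###############..........
162 ........:::::.. . .... ....:-========== ############..###############..........
163 ........::::::.. .........:-=========== ############..##############...........
164 ........::::::.. .::....::-============ ############...############............
165 ........::::::.. ......:-===+++++++===+ ############...##########..............
166 .........:..:::.......:-==++++++++++==+ ############...#########....##...##....
167 :..........::-:.. ..::-==++++++++++++++ ############.#..#######....##...#......
168 :. ........:--:....::-==+++++++++++++++ ########
[... 5799 characters left out ...]
............################
238 ==++=====================+++=======++++ ................##.....################
239 ==++==========----===-================= ..............#.##.....################
240 =+++========--------=--====--------==== .......................################
241 +++========--------====---------------= .......................################
242 ++=========-------============--------- .......................################
243 +========---------================--=== ........................###############
244 ========-----------==================== ........................###############
245 ========-----------=========+========== ........................###############
```

Request:
step_arm:
  targets: "0 0 -3.8 0; 0 0 -3.8 0; 0 0 -3.8 5; 0 0 0 6.8; 0 0 0 6.8; 0 0 0 6.8; 0 0 0 6.8; 0 0 0 6.7; 0 0 0 0; -1 -.6 0 0; -2 -1.3 0 0; -3 -2 0 0"
  claw: 0

```text
time_s: 24.6
tcp_pos: [0.4829, 0.1152, 0.3287]
ee_rot: [[-0.822, 0.57, -0.008], [0.57, 0.822, 0.01], [0.013, 0.004, -1.0]]
wrist_force: [0.3, -0.3, 0.4]
gripper_width: 0.018
gripper_force: 0.0
```

Request:
step_arm:
  targets: "-3.1 -2 0 0; -3.1 -2 0 0; -3.1 -2 0 0; -3.1 -2 0 0; -3.1 -2 0 0; -3.1 -2 0 0; -3.1 -2 0 0; -3.1 -2 0 0; -3.1 -2 0 0; -3.1 -2 0 0; -3.1 -2 0 0; 0 0 0 0"

```text
time_s: 25.6
tcp_pos: [0.6358, -0.2676, 0.3198]
ee_rot: [[-0.816, 0.578, -0.012], [0.578, 0.816, 0.01], [0.016, 0.001, -1.0]]
wrist_force: [0.1, 1.2, -0.5]
gripper_width: 0.005
gripper_force: 0.0
```

Request:
step_arm:
  targets: "-3.1 -2 0 0; -3.1 -2 0 0; 0 0 0 0; 0 0 0 0"

```text
time_s: 25.93
tcp_pos: [0.6625, -0.3318, 0.3194]
ee_rot: [[-0.818, 0.576, -0.012], [0.576, 0.818, 0.011], [0.017, 0.002, -1.0]]
wrist_force: [0.1, 0.8, 0.2]
gripper_width: 0.004
gripper_force: 0.0
```

Request:
step_arm:
  targets: "0 0 3 0; 0 0 3.5 0; 0 0 3.5 0; 0 0 3 0; 0 0 2 0; 0 0 1.3 0; 0 0 0 0; 1 0 0 0; 1.5 0 0 0; 1 0 0 0; 1 0 0 0; 0 0 0 0"

```text
time_s: 26.93
tcp_pos: [0.6239, -0.301, 0.1634]
ee_rot: [[-0.82, 0.573, -0.006], [0.573, 0.82, 0.009], [0.01, 0.004, -1.0]]
wrist_force: [0.1, 0.1, -0.5]
gripper_width: 0.005
gripper_force: 0.0
```

Request:
step_arm:
  targets: ".8 0 0 0; .8 0 0 0; .8 0 0 0; .8 0 0 0; .8 0 0 0; .8 0 0 0; .8 0 0 0; .8 0 0 0; 0 0 0 0; 0 0 0 0"

```text
time_s: 27.77
tcp_pos: [0.5719, -0.265, 0.1617]
ee_rot: [[-0.818, 0.575, -0.008], [0.574, 0.818, 0.01], [0.012, 0.003, -1.0]]
wrist_force: [0.5, -0.0, -0.2]
gripper_width: 0.004
gripper_force: 0.0
```

Request:
step_arm:
  targets: "0 0 0 0; 0 0 0 0; 0 0 -3 0; 0 0 -3 0; 0 0 -3 0; 0 0 0 0"

```text
time_s: 28.27
tcp_pos: [0.576, -0.268, 0.2588]
ee_rot: [[-0.819, 0.574, 0.004], [0.574, 0.819, 0.004], [-0.0, 0.006, -1.0]]
wrist_force: [0.9, 0.0, 1.3]
gripper_width: 0.004
gripper_force: 0.0
```

```bash
python3 - <<'E'
from station import cams,sense
from f1 import *
d={n:cams.capture(n) for n in("side","top")};d["st"]=sense();pickle.dump(d,open("c9.pkl","wb"))
for th in(1.9,0):
  cs,sn=np.cos(th),np.sin(th)
  L=[[.058-r*cs,y,.06+r*sn] for r in(.04,.07,.1) for y in(-.03,.03)]
  for n in("side","top"):
    q=proj(d[n],T(tg,L)).round().astype(int)
    print(th,n,[(tuple(x),d0.tolist(),d1.tolist()) for x in q for d0,d1 in[(globals()['s' if n=='side' else 't']["frame"][x[1],x[0]],d[n]["frame"][x[1],x[0]])]])
E
```

```text
stand [0.6743 0.188 ] 3.8 [ 0.8  0.8  1.3 -1.3 -1.2  0.6 -0.9 -0.4]
tray [ 0.5488 -0.0103] -7.3 [-0.5 -0.4 -0.3  0.4  0.3 -0.7  0.5  0.8]
trough [ 0.5379 -0.24  ] -35.4 [ 0.3  2.2  2.6  0.1 -0.6 -3.6 -1.  -0.1]
tray [ 0.5476 -0.0105] -7.8 [-0.6  0.2 -0.1  1.   0.6 -0.3  0.4  1.1  0.1 -1.9 -1.2 -0.9  1.2 -2.7
  0.3 -3.1 -0.2  1.5]
trough [ 0.5377 -0.2405] -34.9 [ 0.7  2.3  2.8 -0.1 -0.6 -3.5 -0.7  0.3 -0.8 -0.1 -0.7 -1.2  2.2 -1.1
 -0.   2.3]
[[276.34019836 250.67290437]
 [278.29313685 256.65097504]
 [275.00377216 146.80475227]] [[280.3239844  252.82317192]
 [280.3239844  179.7       ]]
carrier [ 0.5012 -0.2521] -96.0 [ 0.4  2.   0.4  0.4 -4.  -0.3]
1.9 side [((np.int64(439), np.int64(257)), [119, 115, 115], [99, 95, 98]), ((np.int64(421), np.int64(249)), [133, 127, 130], [121, 119, 119]), ((np.int64(443), np.int64(245)), [120, 117, 116], [100, 98, 98]), ((np.int64(424), np.int64(237)), [120, 117, 117], [123, 120, 120]), ((np.int64(447), np.int64(233)), [121, 116, 119], [100, 97, 99]), ((np.int64(428), np.int64(225)), [119, 115, 115], [119, 117, 116])]
1.9 top [((np.int64(428), np.int
[... 446 characters left out ...]
4(404), np.int64(268)), [136, 132, 134], [99, 97, 97]), ((np.int64(414), np.int64(281)), [152, 153, 146], [114, 111, 111]), ((np.int64(395), np.int64(272)), [98, 94, 95], [97, 95, 97]), ((np.int64(404), np.int64(285)), [144, 143, 142], [94, 90, 91]), ((np.int64(386), np.int64(275)), [158, 155, 154], [161, 157, 159])]
0 top [((np.int64(414), np.int64(252)), [83, 89, 87], [86, 89, 91]), ((np.int64(396), np.int64(239)), [76, 79, 80], [79, 81, 84]), ((np.int64(408), np.int64(261)), [69, 71, 73], [88, 90, 92]), ((np.int64(389), np.int64(248)), [71, 73, 75], [76, 81, 84]), ((np.int64(401), np.int64(270)), [70, 72, 74], [88, 91, 93]), ((np.int64(383), np.int64(257)), [68, 70, 71], [139, 159, 169])]
```

Request:
step_arm:
  targets: "-2.5 0 0 0; -3.5 0 0 0; -3.5 0 0 0; -2 0 0 0; 0 0 3 0; 0 0 3.5 0; 0 0 3 0; 0 0 2 0; 0 0 1 0; 0 0 .4 0; 0 0 0 0; 0 0 0 0"

```text
time_s: 29.37
tcp_pos: [0.6665, -0.3313, 0.1222]
ee_rot: [[-0.818, 0.575, -0.006], [0.575, 0.818, 0.009], [0.01, 0.004, -1.0]]
wrist_force: [-0.2, 0.3, 0.2]
gripper_width: 0.003
gripper_force: 0.0
```

Request:
step_arm:
  targets: "1 0 0 0; 1 0 0 0; .8 0 0 0; .8 0 0 0; .8 0 0 0; .8 0 0 0; .8 0 0 0; 0 0 0 0"

```text
time_s: 30.03
tcp_pos: [0.6179, -0.2969, 0.1249]
ee_rot: [[-0.819, 0.574, -0.002], [0.574, 0.819, 0.007], [0.006, 0.004, -1.0]]
wrist_force: [1.3, -2.0, 4.0]
gripper_width: 0.004
gripper_force: 2.7
```

Request:
step_arm:
  targets: ".8 0 0 0; .8 0 0 0; .8 0 0 0; .8 0 0 0; .8 0 0 0; .8 0 0 0; 0 0 0 0"

```text
time_s: 30.62
tcp_pos: [0.5828, -0.2717, 0.1322]
ee_rot: [[-0.82, 0.572, 0.009], [0.572, 0.82, 0.0], [-0.007, 0.006, -1.0]]
wrist_force: [-0.7, -2.0, 23.7]
gripper_width: 0.007
gripper_force: 12.7
```

Request:
step_arm:
  targets: "0 0 -.8 0; 0 0 -.8 0; 0 0 0 0"

```text
time_s: 30.87
tcp_pos: [0.5777, -0.2689, 0.1396]
ee_rot: [[-0.818, 0.575, -0.007], [0.575, 0.818, 0.01], [0.011, 0.004, -1.0]]
wrist_force: [0.2, 0.2, 0.0]
gripper_width: 0.002
gripper_force: 0.0
```

Request:
step_arm:
  targets: ".8 0 0 0; .8 0 0 0; .8 0 0 0; 0 0 0 0"

```text
time_s: 31.2
tcp_pos: [0.5556, -0.254, 0.1377]
ee_rot: [[-0.818, 0.575, -0.011], [0.575, 0.818, 0.011], [0.016, 0.003, -1.0]]
wrist_force: [-0.5, -0.4, 0.2]
gripper_width: 0.009
gripper_force: 0.0
```

Request:
step_arm:
  targets: "0 0 -3 0; 0 0 -3.5 0; 0 0 -3.5 0; 0 0 -3.5 0; 3.5 0 0 0; 3.5 0 0 0; 3.5 0 0 0; 3.5 0 0 0; 3.5 0 0 0; 3.5 0 0 0; 0 0 0 0"

```text
time_s: 32.12
tcp_pos: [0.3821, -0.1339, 0.2764]
ee_rot: [[-0.819, 0.573, -0.008], [0.573, 0.819, 0.011], [0.014, 0.005, -1.0]]
wrist_force: [0.8, 0.5, -0.0]
gripper_width: 0.007
gripper_force: 0.0
```

```bash
python3 - <<'E' | tail -48
from station import cams,sense
from f1 import *
d={n:cams.capture(n) for n in("side","top")};d["st"]=sense();pickle.dump(d,open("c10.pkl","wb"))
print(d["st"]["tcp_pos"],d["st"]["time_s"])
for th in(1.9,0):
  cs,sn=np.cos(th),np.sin(th)
  L=[[.058-r*cs,y,.06+r*sn] for r in(0,.116) for y in(-.05,.05)]
  print(th,proj(d["side"],T(tg,L)).round().tolist())
g=d["side"]["frame"].mean(2);h=s["frame"].mean(2)
for y in range(212,304,2):
    print(y,"".join(" .:-=+*#%@"[min(9,int(v/25.6))] for v in g[y,370:455]),"".join(" .:-=+*#%@"[min(9,int(v/25.6))] for v in h[y,370:455]))
E
```

```text
1.9 [[441.0, 276.0], [410.0, 261.0], [456.0, 229.0], [424.0, 216.0]]
0 [[441.0, 276.0], [410.0, 261.0], [406.0, 290.0], [375.0, 274.0]]
212 #*#*#*##********+++++==++++++++++++++==------------:::........:::---::::...  .. .     #*#*#*####******+++++==++++++++++++++==-----------:::::.... ..:::----::::...    . .. 
214 ****************+===+++++**********#****************+++=-----=++******+++=-:......... ****************+==++++++***************************+++=-----=+********++=-:.. ......
216 ***************++===+++++****************########**##****+++++************+=----::::: ****************+==+===++*****************#########*****++++++************+=----:::::
218 ***************++==++++++******************++************+=====+++++++**********+++++ ***************++=======++*****************++*********+++++++++++++++++*********+++++
220 ***************++=+=+++++******************+++++++++***#*+=---==++++++**############* ***************++=--=----=+****************+++++++++++========++++**++**###########**
222 ****************+==+++++***************##*+++++++++++**###*+====+==+*#%%%%%%%###
[... 6431 characters left out ...]
 ===================================++*********************************************### ====================================++********************************************#*#
298 ===================================++****************************++**********######## ===================================++*****************************++**********#######
300 ===================================++***************************+++++*****########### ========-=-========================++***************************+++++****############
302 ==========---=====================+++*********************++++++++++++***############ ==========---=====================+++********************+++++++++++++*****##########
```

```bash
python3 - <<'E'
import pickle,numpy as np
from station import sense,r
a,b=[pickle.load(open(f,"rb"))["side"]["frame"].astype(int) for f in("c10.pkl","c8.pkl")]
print(np.abs(a-b)[180:250,240:275].mean(), sense()["wrist_force"])
print(r.finish_job())
E
```

```text
3.446530612244898 [-0.64847118  0.4176436   0.05841517]
the job is handed in; nothing more can be done
None
```

The job is handed in at about 32 s of the 67 s: the drip tray is home against its stop, the carrier hangs from the pin above it, and the trough lid is shut. I checked the end state only from the last camera images, and the hand-in gave no verdict.

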